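# Hold the scanner's plate carrier out at the orange marker

### The job

Lift the white reagent trough out of the way of the plate scanner's sliding carrier and stand it upright in the middle of the green mat. Then pull the carrier out by its blue handle, against its return spring, until its black pointer lines up with the orange marker clip on the scale rail, and finish still holding the handle there: the spring pulls the carrier back if you let go. Do not shift the marker clip, tip the trough over, or disturb the blue tip box, the yellow tube rack or the small glass jar standing nearby.

Things in the scene. Friction and masses are not known exactly. Their poses are not given: they have to be found in the camera images.
- scanner: low white plate scanner fixed to the bench, housing 240 x 220 x 115 mm high; origin at the centre of its underside; its front is the face on its own -x side, 120 mm from the origin. The carrier comes out of the front, towards the scanner's own -x, level. An aluminium scale rail (12 mm wide, top 48 mm above the bench) runs out of the front along x, 85 mm to the scanner's -y side, ending 250 mm from the origin
- carrier: sliding plate carrier of the scanner: an aluminium tongue 104 mm wide, 37 to 43 mm above the bench, with a blue upright handle post at its outer end. Slides level along the scanner's own -x, 0 to 120 mm out; it starts fully in. A spring pulls it in: 3.2 N when in and 0.8 N more per 10 mm out. Origin coincides with the scanner's origin when fully in and moves with the carrier; axes as the scanner's
- handle_mid (a point): middle of the blue handle post where it is best gripped, from above: 90 mm above the bench, 23 mm below its top. The post is 24 mm along the pull, 30 mm across it. With the carrier fully in, the gap between post and scanner front is 63 mm. Below the post is the carrier's grey end plate, 116 mm wide, from 12 to 62 mm above the bench, reaching 3 mm ahead of the post. Axes as the scanner's (pull towards -x); moves with the carrier
- pointer (a point): tip of the black pointer blade (3.5 mm thick) that sticks out of the carrier's side over towards the rail, about 53 mm above the bench; moves with the carrier; axes as the scanner's
- mark (a point): middle of the orange marker clip's raised line (3.5 mm thick; the clip is 12 x 20 mm, its top 63 mm above the bench), on the scale rail beside the pointer's path; axes as the scanner's. The pointer is lined up when pointer and mark have the same position along the scanner's x. The clip is set 50 to 88 mm out from the pointer and sits with a stiff friction fit
- reservoir: white open reagent trough, loose, 126 mm along its x, 56 mm along its y, 48 mm high, walls 4 mm, about 0.15 kg; origin at the centre of its underside. It stands in front of the carrier, in its way; can be gripped across its 56 mm width
- reservoir_mid (a point): centre of the trough, half-way up (24 mm above its underside); x along its length
- mat: flat green mat fixed to the bench, 150 mm (x) by 180 mm (y), 4 mm thick; origin at the centre of its underside
- tip_box: bystander: blue pipette-tip box with clear lid, 118 x 78 x 64 mm high; origin at the centre of its underside
- tube_rack: bystander: yellow rack of capped tubes, 50 x 120 x 58 mm high; origin at the centre of its underside
- jar: bystander: small glass jar, 56 mm across, 60 mm high; origin at the centre of its underside

How it is judged:
On the way, in this order (a step that is already met when the one before it is completed fails the run):
1. the trough stands upright in the middle of the green mat, let go (horizontal distance between reservoir_mid and mat below 0.035 m and z of reservoir_mid in the frame of mat below 0.036 m and angle between reservoir_mid's own z axis and vertical below 0.12 rad and contact force between the fingers and reservoir below 0.2 N and linear speed of reservoir below 0.02 m/s), for 0.2 s.
2. the carrier is held by its handle with the pointer at the orange mark (x of pointer in the frame of mark between -0.006 and 0.006 m and contact force between the fingers and carrier above 1 N and distance between the grasp point and handle_mid below 0.06 m), for 0.5 s.
At the end, for the whole second after the job is handed in: Fingers still hold the blue handle (contact over 1 N, grasp point within 60 mm of its middle), the carrier is at rest with pointer within 6 mm of the orange mark along the pull, and the trough stands upright (0.12 rad), at rest, released, within 35 mm of the green mat's middle (all of step 1 and all of step 2 and linear speed of carrier below 0.01 m/s); the arm keeps its last pose, push and grip.
It fails at once if the marker clip is shifted more than 4 mm (distance of mark from where it was at the start of the episode above 0.004 m).
It fails at once if the trough is tipped over (angle between reservoir_mid's own z axis and vertical above 0.7 rad).
It fails at once if the tip box, tube rack or jar is moved more than 30 mm or tipped (distance of any of tip_box, tube_rack, jar from where it was at the start of the episode above 0.03 m or angle between any of tip_box, tube_rack, jar's own z axis and vertical above 0.5 rad).
It also fails if it takes over 58 s, if anything falls off the work surface, if the arm or the gripper's body presses on something with over 40 N, if the wrist force passes 120 N, or if a joint passes its speed limit or range.

### The arm

A 7-joint arm with a two-finger parallel gripper is mounted at the origin on the work surface. World frame = base frame: x ahead of the robot, y to its left, z up, the work surface at z = 0. Lengths are in m, angles in rad, forces in N, time in s.
With the tool pointing down it reaches from about 0.425 to 1.025 m from the base axis. Payload 9.4 kg.
Tool frame: the origin (TCP) lies midway between the tips of the shut fingers; the grasp point (between the pads) lies robot.pinch_z behind it (robot.pinch_z is the distance from the TCP to the grasp point, in m); z points along the fingers, y is the direction in which the jaws open and shut (so a half turn about z gives the same grasp; the last joint's range is limited). The gripper opens to 85 mm and grips with 20 to 120 N. Pads are 22 mm wide; open, the fingers measure 114 mm over their backs; the gripper's body (76 mm by 85 mm) begins 54 mm behind the grasp point. The pads swing forward as they close: fully open they stand 13 mm farther back than shut.
Start: joints at [1.223, 0.599, -0.003, 1.599, 0.002, 0.943, -0.08], TCP at [0.194, -0.699, 0.231] pointing down, gripper open.
Joint ranges: [-2.57, 2.57], [-0.35, 1.97], [-1.29, 1.29], [0.11, 2.56], [-1.05, 4.19], [0.11, 1.86], [-2.63, 2.63]. Speed limits (rad/s): [2.22, 2.22, 3.01, 3.01, 3.14, 3.14, 3.14].

### API

Orientations are given as a rotation vector (axis times angle).
In Python, from station import robot, camera gives the robot as it stands.
- The arm moves only by the shell command python3 -m handwheel 'ROWS' [OPENING] [FORCE]. ROWS is JSON, a list of rows, each an object of numbers: "x", "y", "z": the shift along the tool's x, y, z in units of 0.15 m (1.0 is 0.15 m); "yaw": the turn about the tool's z in units of 30 degrees (1.0 is 30 degrees). In form: [{"x": .., "y": .., "z": .., "yaw": ..}, ...]. A call has 1 to 5 rows; each row is the pose to reach, as a shift and turn from the pose measured when the call began, along the tool's axes at that moment; what a row does not reach only later rows make up. A row lasts 1/12 s, in which the tool goes at most 41.7 mm and 7.16 degrees, less where a joint would pass 70% of its speed; a pose out of reach is approached as far as the arm can. A call with a number of a shift or a turn outside -1 to 1 is refused whole. A call with a gripper value outside its range is refused whole. OPENING is the opening, from 0 (shut) to 1 (fully open), set as the call begins (- or left out, the last holds). The fingers move at their own pace and stop on an object; FORCE is the grip in N (left out, the last holds). Time passes only in rows, so rows that repeat a pose let the fingers close. It gives the time, the measured TCP pose, the force and the opening at its end, in the units of the state.
- robot.state(): the state, without advancing time (a new reading comes with each control period).
- camera(name): name is "side" or "top"; returns a dict with "img" (420x560x3 uint8, red, green, blue), "fovy" (degrees; the focal length in pixels is half the picture's height over the tangent of half this angle, whatever the lens; pixels are square), "cx", "cy" (the principal point, pixels), "rvec" (rotation vector, rad) and "tvec" (3), from world to camera coordinates, as OpenCV has them. Camera axes: x right, y down, z forward; pixel columns grow to the right and rows downward; lengths in m; the calibration is good to about 2 mm. A picture is of the moment at which its call begins. There is no depth.
- robot.finish_job(): hands the job in, once; it reports no verdict.
The state is a dict: "time_s": time; "joint_positions": joint angles; "joint_vel": joint speeds; "joint_torque": joint torques, N m; "tool_pos": TCP position; "ee_rot": TCP orientation; "wrist_force": force on the tool from outside, world axes, zero at the start; "wrist_torque": the same for the moment, N m; "opening": finger opening in m.
Only numpy, scipy, OpenCV 4.12 (cv2) and the standard library are available. Lean on these libraries where they do the work, as an engineer would, in place of code of your own. Each camera call takes 0.05 s, during which the arm holds its last target.

## Working session

There is one attempt and no reset: what is moved stays moved. The work goes in short steps, Python scripts to look and compute and a shell command to move; the robot and the scene stay as the last step left them, time stands still between calls to the robot, and variables do not carry over. Pictures are saved under pics/ and viewed, and the job is handed in when it is done.

```bash
mkdir -p pics; ls
python3 - <<'E'
from station import robot,camera
import cv2,json
print(robot.state(), robot.pinch_z)
for n in("side","top"):
    c=camera(n); cv2.imwrite(f"pics/{n}0.png",c["img"][:,:,::-1])
    print(n,{k:v for k,v in c.items() if k!="img"})
E
```

```text
pics
{'time_s': 0.0, 'joint_positions': array([ 1.22327897,  0.60011567, -0.00256304,  1.60012295,  0.00181007,
        0.94288713, -0.07981437]), 'joint_vel': array([ 3.58523640e-04,  7.07030361e-05,  7.33746899e-04,  1.44530544e-03,
       -1.34384167e-03,  1.81377340e-03, -1.23890522e-03]), 'joint_torque': array([-4.85314758e-04, -7.76448941e+01,  1.56350356e+00, -2.58009696e+01,
        1.21631770e-02,  8.80038278e-03,  6.11787698e-06]), 'tool_pos': array([ 0.19382124, -0.6981305 ,  0.23042597]), 'ee_rot': array([-3.11134270e+00, -4.24001974e-01,  5.37508508e-04]), 'wrist_force': array([-0.55675927, -0.44558052, -0.27025209]), 'wrist_torque': array([ 0.000843  , -0.06948131, -0.04673836]), 'opening': 0.08529190657855017} 0.0187
side {'fovy': 54.18228112721044, 'cx': 274.8135978739942, 'cy': 213.75150309646827, 'rvec': array([ 0.90246574, -2.32123763,  1.29683142]), 'tvec': array([0.38957378, 0.28538641, 0.91438004])}
top {'fovy': 54.42925617915006, 'cx': 282.7254885884341, 'cy': 208.50077561001325, 'rvec': array([ 2.12594447, -2.17927498,  0.17598934]), 'tvec': array([-0.03557766,  0.54606883,  1.07440421])}
```

View pics/side0.png

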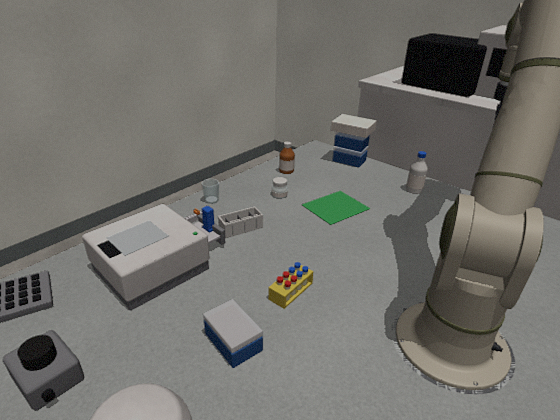

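View pics/top0.png

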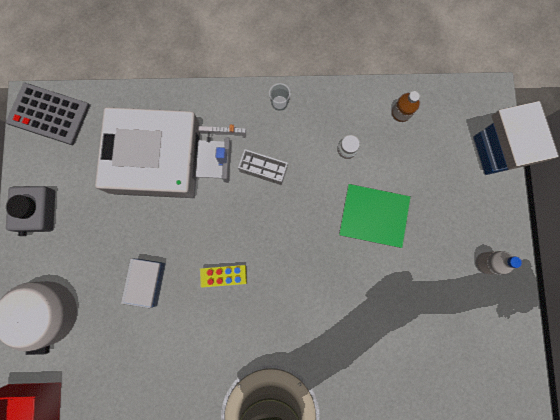

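The side view shows the scanner at about (150,250) with the trough at (240,220). The mat is at (335,207). In the top view the scanner is at (147,152), the handle at (221,154), the clip at (232,128), the trough at (263,166) and the mat at (375,215). Next I'll check the calibration against the known points.

```bash
cat > h.py <<'E'
import numpy as np,cv2
from station import robot,camera
def K(c):
    f=210/np.tan(np.radians(c["fovy"])/2); return np.array([[f,0,c["cx"]],[0,f,c["cy"]],[0,0,1.]])
def proj(c,P): return cv2.projectPoints(np.atleast_2d(np.array(P,float)),c["rvec"],c["tvec"],K(c),None)[0][:,0]
def back(c,uv,z):
    R=cv2.Rodrigues(c["rvec"])[0]; o=-R.T@c["tvec"]
    uv=np.atleast_2d(np.array(uv,float)); d=np.c_[uv,np.ones(len(uv))]@np.linalg.inv(K(c)).T@R
    return o+d*((z-o[2])/d[:,2])[:,None]
E
python3 - <<'E'
from h import *
np.set_printoptions(precision=4,suppress=True)
for n in("side","top"):
    c=camera(n); 
    R=cv2.Rodrigues(c["rvec"])[0]; print(n,"cam at",-R.T@c["tvec"])
    print(proj(c,[[0,0,0],[.194,-.699,.231],[0.5,0,0],[.5,.3,0]]))
    I=c["img"]; big=cv2.resize(I[90:260,80:420] if n=="top" else I[140:310,70:390],None,fx=2.35,fy=2.35,interpolation=cv2.INTER_CUBIC)
    cv2.imwrite(f"pics/{n}1.png",big[:,:,::-1])
c=camera("top")
print("mat",back(c,[[349,185],[411,193],[403,247],[340,237]],.004))
print("trough top",back(c,[[244,150],[288,165],[283,183],[239,168]],.048))
print("scan top",back(c,[[104,109],[195,111],[195,193],[97,190]],.115))
print("handle",back(c,[[221,154]],.113),"clip",back(c,[[232,128]],.063))
E
```

```text
side cam at [-0.1174  0.7333  0.7196]
[[449.7219 341.8825]
 [493.304  137.5118]
 [280.8653 249.0433]
 [199.9875 302.9578]]
top cam at [ 0.3823 -0.0288  1.1432]
[[269.2031 416.0505]
 [587.2634 348.4704]
 [265.4643 226.8628]
 [158.1459 229.4643]]
mat [[ 0.6136 -0.2405  0.004 ]
 [ 0.5864 -0.4164  0.004 ]
 [ 0.4338 -0.3829  0.004 ]
 [ 0.466  -0.2079  0.004 ]]
trough top [[ 0.71    0.0539  0.048 ]
 [ 0.6647 -0.0666  0.048 ]
 [ 0.6144 -0.0515  0.048 ]
 [ 0.6592  0.0682  0.048 ]]
scan top [[0.8089 0.4142 0.115 ]
 [0.7986 0.1763 0.115 ]
 [0.5793 0.1751 0.115 ]
 [0.5928 0.4237 0.115 ]]
handle [[0.6811 0.1088 0.113 ]] clip [[0.7687 0.085  0.063 ]]
```

View pics/top1.png

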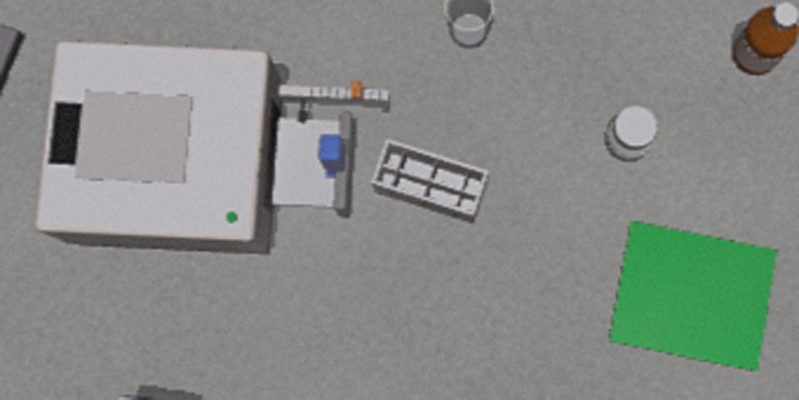

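View pics/side1.png

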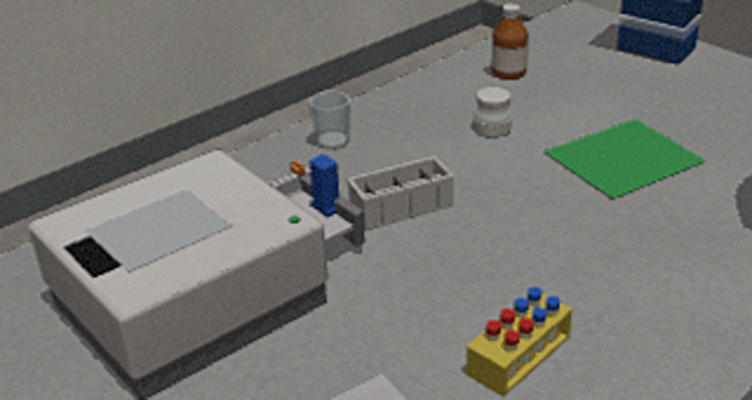

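```bash
cat >> h.py <<'E'
def go(target,yawdir=None):
    """print rows units to reach TCP target [x,y,z]; yawdir = desired world heading (deg) of tool y"""
    s=robot.state(); R=cv2.Rodrigues(s["ee_rot"])[0]
    d=R.T@(np.array(target)-s["tool_pos"])/0.15
    h=np.degrees(np.arctan2(R[1,1],R[0,1]))
    print("t",round(s["time_s"],2),"tcp",s["tool_pos"].round(4),"head_y",h.round(2),"tilt",np.degrees(np.arccos(-R[2,2])).round(2),"F",s["wrist_force"].round(1),"open",round(s["opening"],4))
    print("shift units",d.round(3), "q",s["joint_positions"].round(2))
    if yawdir is not None:
        dy=-(yawdir-h); dy=(dy+90)%180-90; print("yaw units",round(dy/30,3))
E
python3 - <<'E'
from h import *
np.set_printoptions(precision=4,suppress=True)
s=camera("side");t=camera("top")
o=lambda L:[(a/2.35+70,b/2.35+140) for a,b in L]
p=lambda L:[(a/2.35+80,b/2.35+90) for a,b in L]
print("trough side",back(s,o([(349,180),(370,200),(453,178),(436,158)]),.048))
print("trough top",back(t,p([(389,142),(488,170),(475,213),(374,181)]),.048))
print("mat side",back(s,o([(545,153),(614,197),(704,159),(634,121)]),.004).mean(0))
print("mat top",back(t,p([(630,221),(777,248),(757,370),(609,342)]),.004).mean(0))
print("post top t",back(t,p([(330,143)]),.113),"s",back(s,o([(323,160)]),.113))
print("clip t",back(t,p([(357,87)]),.063),"s",back(s,o([(298,167)]),.063))
print("pointer t",back(t,p([(303,113)]),.053))
print("endplate t",back(t,p([(350,113),(350,212)]),.062))
print("rail t",back(t,p([(389,90),(280,86),(280,96),(389,105)]),.048))
print("scan front edge",back(t,p([(268,53),(252,240)]),.115))
go([.662,.001,.23],-20.6)
E
```

```text
trough side [[ 0.7046  0.0559  0.048 ]
 [ 0.6505  0.0689  0.048 ]
 [ 0.6105 -0.0403  0.048 ]
 [ 0.6617 -0.0611  0.048 ]]
trough top [[ 0.7087  0.0497  0.048 ]
 [ 0.6722 -0.0659  0.048 ]
 [ 0.6211 -0.0493  0.048 ]
 [ 0.6619  0.0678  0.048 ]]
mat side [ 0.5188 -0.3047  0.004 ]
mat top [ 0.5246 -0.3097  0.004 ]
post top t [[0.6896 0.1102 0.113 ]] s [[0.6816 0.1131 0.113 ]]
clip t [[0.7715 0.0852 0.063 ]] s [[0.7573 0.0953 0.063 ]]
pointer t [[0.7445 0.1498 0.053 ]]
endplate t [[0.7404 0.0937 0.062 ]
 [0.6224 0.0945 0.062 ]]
rail t [[0.7724 0.0489 0.048 ]
 [0.78   0.1779 0.048 ]
 [0.7676 0.1778 0.048 ]
 [0.7539 0.0491 0.048 ]]
scan front edge [[0.7944 0.1787 0.115 ]
 [0.582  0.1948 0.115 ]]
t 0.35 tcp [ 0.1939 -0.6985  0.2311] head_y -74.49 tilt 0.02 F [0.6 0.1 0.4] open 0.0853
shift units [ 4.254 -3.659  0.008] q [ 1.22  0.6  -0.    1.6   0.    0.94 -0.08]
yaw units -1.796
```

```bash
python3 -m handwheel '[{"x":1,"y":-0.86},{"x":1,"y":-0.86},{"x":1,"y":-0.86},{"x":1,"y":-0.86},{"x":1,"y":-0.86}]' 1 && python3 -m handwheel '[{"x":1,"y":-0.86},{"x":1,"y":-0.86},{"x":1,"y":-0.86},{"x":1,"y":-0.86},{"x":1,"y":-0.86}]' && python3 -m handwheel '[{"x":1,"y":-0.86},{"x":1,"y":-0.86},{"x":1,"y":-0.86},{"x":1,"y":-0.86},{"x":1,"y":-0.86}]'; python3 -c "
from h import *
go([.662,.003,.2],-20.2)"
```

```text
t 0.35 tcp [ 0.1939 -0.6985  0.2311] head_y -74.49 tilt 0.02 F [0.6 0.1 0.4] open 0.0853
shift units [ 4.258 -3.671  0.208] q [ 1.22  0.6  -0.    1.6   0.    0.94 -0.08]
yaw units -1.81invalid input at $[0]: expected keys x, y, z, yaw
```

All four keys are needed in each row.

```bash
python3 -m handwheel '[{"x":0.3,"y":-0.26,"z":0,"yaw":0},{"x":1,"y":-0.86,"z":0,"yaw":0},{"x":1,"y":-0.86,"z":0,"yaw":0},{"x":1,"y":-0.86,"z":0,"yaw":0},{"x":1,"y":-0.86,"z":0,"yaw":0}]' 1; python3 -c "
from h import *
go([.662,.003,.2],-20.2)"
```

```text
time_s: 0.77
tool_pos: [0.3059, -0.5309, 0.2312]
ee_rot: [-3.111, -0.427, -0.001]
wrist_force: [-0.1, 0.6, 1.0]
opening: 0.0854
t 0.77 tcp [ 0.3059 -0.5309  0.2312] head_y -74.37 tilt 0.08 F [-0.1  0.6  1. ] open 0.0854
shift units [ 3.245 -2.788  0.214] q [ 0.97  0.46 -0.02  1.86  0.01  0.81 -0.35]
yaw units -1.806
```

```bash
python3 -m handwheel '[{"x":1,"y":-0.86,"z":0,"yaw":0},{"x":1,"y":-0.86,"z":0,"yaw":0},{"x":1,"y":-0.86,"z":0,"yaw":0},{"x":1,"y":-0.86,"z":0,"yaw":0},{"x":1,"y":-0.86,"z":0,"yaw":0}]'; python3 -c "
from h import *
go([.662,.003,.2],-20.2)"
```

```text
time_s: 1.18
tool_pos: [0.4171, -0.3636, 0.2318]
ee_rot: [-3.111, -0.429, -0.002]
wrist_force: [0.7, -0.6, -0.6]
opening: 0.0856
t 1.18 tcp [ 0.4171 -0.3636  0.2318] head_y -74.29 tilt 0.12 F [ 0.7 -0.6 -0.6] open 0.0856
shift units [ 2.233 -1.91   0.218] q [ 0.64  0.39 -0.04  1.99  0.02  0.75 -0.7 ]
yaw units -1.803
```

```bash
python3 -m handwheel '[{"x":1,"y":-0.86,"z":0,"yaw":-1},{"x":1,"y":-0.86,"z":0,"yaw":-1},{"x":1,"y":-0.86,"z":0,"yaw":-1},{"x":1,"y":-0.86,"z":0,"yaw":-1},{"x":1,"y":-0.86,"z":0,"yaw":-1}]'; python3 -c "
from h import *
go([.662,.003,.2],-20.2)"
```

```text
time_s: 1.6
tool_pos: [0.5281, -0.1958, 0.2325]
ee_rot: [-2.889, -1.233, -0.005]
wrist_force: [0.4, -0.4, 0.8]
opening: 0.0854
t 1.6 tcp [ 0.5281 -0.1958  0.2325] head_y -43.77 tilt 0.19 F [ 0.4 -0.4  0.8] open 0.0854
shift units [ 1.574 -0.273  0.222] q [ 0.4   0.41 -0.2   1.97  0.11  0.77 -0.63]
yaw units -0.786
```

```bash
python3 -m handwheel '[{"x":1,"y":-0.17,"z":0,"yaw":-0.79},{"x":1,"y":-0.17,"z":0,"yaw":-0.79},{"x":1,"y":-0.17,"z":0,"yaw":-0.79},{"x":1,"y":-0.17,"z":0,"yaw":-0.79},{"x":1,"y":-0.17,"z":0,"yaw":-0.79}]'; python3 -c "
from h import *
go([.662,.003,.2],-20.2)"
```

```text
time_s: 2.02
tool_pos: [0.6169, -0.0623, 0.2333]
ee_rot: [-2.563, -1.813, -0.013]
wrist_force: [0.8, 0.7, 0.0]
opening: 0.0856
t 2.02 tcp [ 0.6169 -0.0623  0.2333] head_y -19.44 tilt 0.47 F [0.8 0.7 0. ] open 0.0856
shift units [0.509 0.138 0.226] q [ 0.23  0.49 -0.32  1.84  0.19  0.84 -0.52]
yaw units 0.025
```

```bash
python3 -m handwheel '[{"x":0.25,"y":0.07,"z":0.1,"yaw":0.025},{"x":0.51,"y":0.138,"z":0.3,"yaw":0.025},{"x":0.51,"y":0.138,"z":0.75,"yaw":0.025},{"x":0.51,"y":0.138,"z":0.75,"yaw":0.025},{"x":0.51,"y":0.138,"z":0.75,"yaw":0.025}]'; python3 -c "
from h import *
go([.662,.003,.022],-20.2)
for n,x,y in (('side',170,140),('top',180,90)):
  I=camera(n)['img'][y:y+150,x:x+200]
  cv2.imwrite(f'pics/{n}2.png',cv2.resize(I,None,fx=3.5,fy=3.5,interpolation=2)[:,:,::-1])
"
```

```text
time_s: 2.43
tool_pos: [0.6593, 0.005, 0.1149]
ee_rot: [-2.568, -1.796, -0.001]
wrist_force: [-1.2, -0.5, -0.1]
opening: 0.0858
t 2.43 tcp [0.6593 0.005  0.1149] head_y -20.07 tilt 0.43 F [-1.2 -0.5 -0.1] open 0.0858
shift units [-0.009  0.026  0.619] q [ 0.08  0.67 -0.27  1.83  0.25  0.68 -0.68]
yaw units 0.004
```

View pics/side2.png

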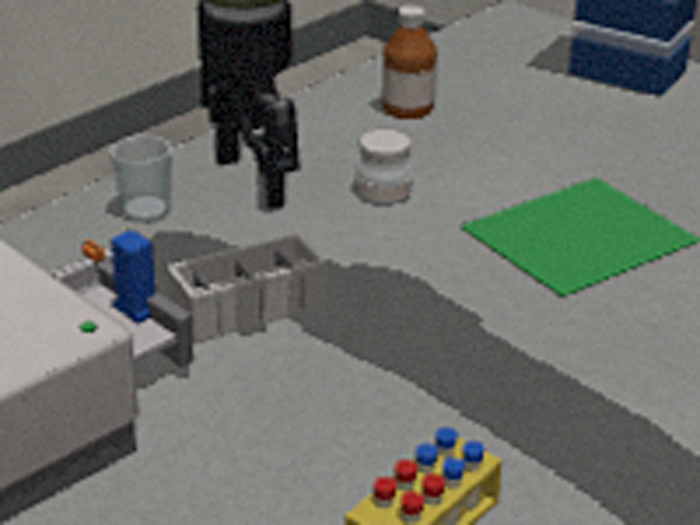

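View pics/top2.png

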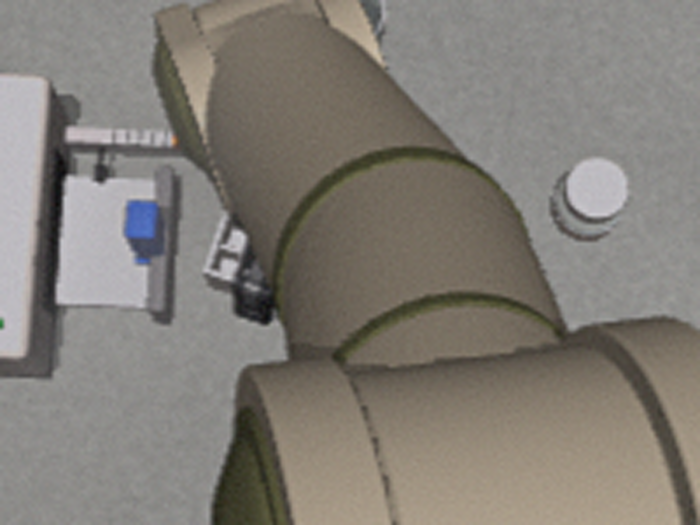

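```bash
python3 -m handwheel '[{"x":-0.009,"y":0.02,"z":0.2,"yaw":0},{"x":-0.009,"y":0.02,"z":0.4,"yaw":0},{"x":-0.009,"y":0.02,"z":0.55,"yaw":0},{"x":-0.009,"y":0.02,"z":0.70,"yaw":0},{"x":-0.009,"y":0.02,"z":0.70,"yaw":0}]'; python3 -c "
from h import *
go([.662,.003,.01],-20.2)
"; python3 -m handwheel '[{"x":0,"y":0,"z":0,"yaw":0},{"x":0,"y":0,"z":0,"yaw":0},{"x":0,"y":0,"z":0,"yaw":0},{"x":0,"y":0,"z":0,"yaw":0},{"x":0,"y":0,"z":0,"yaw":0}]' 0 40;python3 -m handwheel '[{"x":0,"y":0,"z":0,"yaw":0},{"x":0,"y":0,"z":0,"yaw":0},{"x":0,"y":0,"z":0,"yaw":0},{"x":0,"y":0,"z":0,"yaw":0},{"x":0,"y":0,"z":0,"yaw":0}]' 0 40
```

```text
time_s: 2.95
tool_pos: [0.6637, 0.0002, 0.015]
ee_rot: [-2.575, -1.793, -0.006]
wrist_force: [-1.0, 0.2, 0.2]
opening: 0.0855
t 2.95 tcp [6.637e-01 2.000e-04 1.500e-02] head_y -20.29 tilt 0.29 F [-1.   0.2  0.2] open 0.0855
shift units [ 0.014 -0.017  0.034] q [ 0.05  0.8  -0.21  1.87  0.31  0.5  -0.72]
yaw units -0.003
time_s: 3.37
tool_pos: [0.6651, -0.0004, 0.018]
ee_rot: [-2.578, -1.794, -0.01]
wrist_force: [-1.3, -1.8, 5.3]
opening: 0.0549
time_s: 3.78
tool_pos: [0.665, -0.0004, 0.0181]
ee_rot: [-2.578, -1.794, -0.01]
wrist_force: [-0.7, 0.5, -1.4]
opening: 0.0551
```

```bash
python3 -c "
from h import *
go([.662,.003,.16],-20.2)
for n,x,y in (('side',170,140),):
  I=camera(n)['img'][y:y+150,x:x+200]
  cv2.imwrite(f'pics/{n}3.png',cv2.resize(I,None,fx=3.5,fy=3.5,interpolation=2)[:,:,::-1])
"
```

```text
t 3.78 tcp [ 6.65e-01 -4.00e-04  1.81e-02] head_y -20.34 tilt 0.36 F [-0.7  0.5 -1.4] open 0.0551
shift units [ 0.02  -0.025 -0.946] q [ 0.05  0.8  -0.21  1.87  0.31  0.5  -0.72]
yaw units -0.005
```

View pics/side3.png

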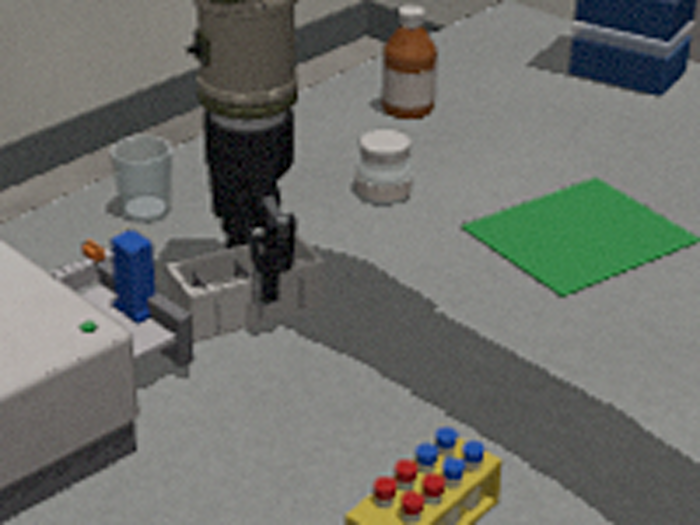

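```bash
python3 -m handwheel '[{"x":0,"y":0,"z":-0.1,"yaw":0},{"x":0,"y":0,"z":-0.3,"yaw":0},{"x":0,"y":0,"z":-0.5,"yaw":0},{"x":0,"y":0,"z":-0.7,"yaw":0},{"x":0,"y":0,"z":-0.7,"yaw":0}]';  python3 -c "
from h import *
go([.526,-.309,.12],-20.2)"
```

```text
time_s: 4.25
tool_pos: [0.6674, -0.0006, 0.1286]
ee_rot: [2.577, 1.793, 0.02]
wrist_force: [1.8, -0.4, -1.5]
opening: 0.0553
t 4.25 tcp [ 6.674e-01 -6.000e-04  1.286e-01] head_y -20.34 tilt 0.74 F [ 1.8 -0.4 -1.5] open 0.0553
shift units [-2.256 -0.17   0.036] q [ 0.09  0.65 -0.27  1.82  0.25  0.69 -0.68]
yaw units -0.005
```

```bash
python3 -m handwheel '[{"x":-0.2,"y":-0.02,"z":0,"yaw":0},{"x":-0.4,"y":-0.03,"z":0,"yaw":0},{"x":-0.6,"y":-0.05,"z":0,"yaw":0},{"x":-0.8,"y":-0.06,"z":0,"yaw":0},{"x":-1,"y":-0.075,"z":0,"yaw":0}]'; python3 -m handwheel '[{"x":-0.2,"y":-0.02,"z":0,"yaw":0},{"x":-0.4,"y":-0.03,"z":0,"yaw":0},{"x":-0.6,"y":-0.05,"z":0,"yaw":0},{"x":-0.8,"y":-0.06,"z":0,"yaw":0},{"x":-1,"y":-0.075,"z":0,"yaw":0}]';  python3 -c "
from h import *
go([.526,-.309,.12],-20.2)"
```

```text
time_s: 4.67
tool_pos: [0.6038, -0.1383, 0.1266]
ee_rot: [2.577, 1.793, 0.019]
wrist_force: [0.0, -0.5, -2.0]
opening: 0.0553
time_s: 5.08
tool_pos: [0.5402, -0.2762, 0.1245]
ee_rot: [2.577, 1.794, 0.019]
wrist_force: [0.4, -0.7, -2.5]
opening: 0.0555
t 5.08 tcp [ 0.5402 -0.2762  0.1245] head_y -20.31 tilt 0.68 F [ 0.4 -0.7 -2.5] open 0.0555
shift units [-0.238 -0.013  0.028] q [ 0.59  0.61 -0.31  1.96  0.29  0.61 -0.26]
yaw units -0.004
```

```bash
python3 -m handwheel '[{"x":-0.2,"y":-0.01,"z":0,"yaw":0},{"x":-0.238,"y":-0.013,"z":0.1,"yaw":0},{"x":-0.238,"y":-0.013,"z":0.3,"yaw":0},{"x":-0.238,"y":-0.013,"z":0.5,"yaw":0},{"x":-0.238,"y":-0.013,"z":0.5,"yaw":0}]';  python3 -c "
from h import *
go([.526,-.309,.022],-20.2)
for n,x,y in (('side',270,120),('top',290,130)):
  I=camera(n)['img'][y:y+150,x:x+200]
  cv2.imwrite(f'pics/{n}4.png',cv2.resize(I,None,fx=3.5,fy=3.5,interpolation=2)[:,:,::-1])
"
```

```text
time_s: 5.5
tool_pos: [0.5239, -0.3074, 0.0442]
ee_rot: [-2.574, -1.792, -0.013]
wrist_force: [-1.6, 0.1, -1.6]
opening: 0.0551
t 5.5 tcp [ 0.5239 -0.3074  0.0442] head_y -20.32 tilt 0.57 F [-1.6  0.1 -1.6] open 0.0551
shift units [-0.006  0.017  0.148] q [ 0.61  0.72 -0.25  1.99  0.35  0.47 -0.25]
yaw units -0.004
```

View pics/side4.png

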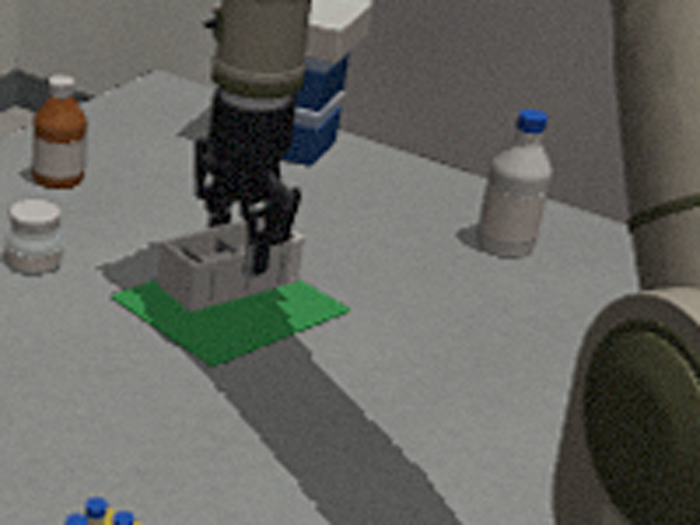

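View pics/top4.png

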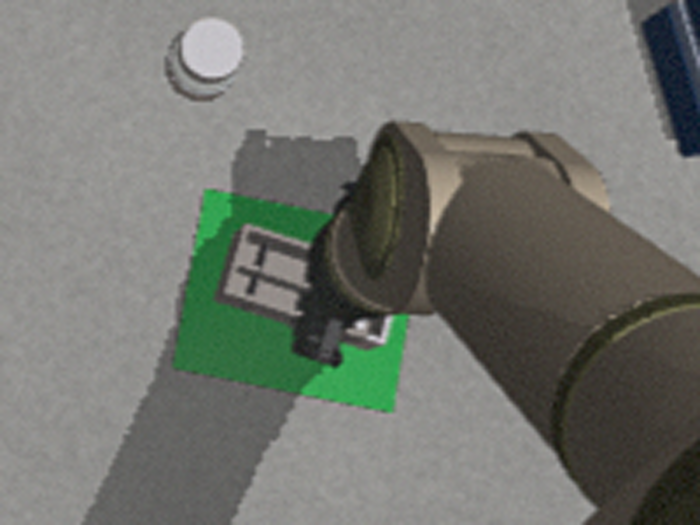

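The trough hangs level over the mat, with its visible corners at about (246,225) and (388,347) in the top crop. I'll lower it and let go.

```bash
python3 -m handwheel '[{"x":-0.003,"y":0.015,"z":0.06,"yaw":0},{"x":-0.003,"y":0.015,"z":0.1,"yaw":0},{"x":-0.003,"y":0.015,"z":0.13,"yaw":0},{"x":-0.003,"y":0.015,"z":0.145,"yaw":0},{"x":-0.003,"y":0.015,"z":0.145,"yaw":0}]';  python3 -c "
from h import *
go([.526,-.309,.022],-20.2)"
```

```text
time_s: 6.02
tool_pos: [0.5282, -0.3089, 0.0265]
ee_rot: [-2.577, -1.795, -0.016]
wrist_force: [0.1, -0.0, -0.4]
opening: 0.0551
t 6.02 tcp [ 0.5282 -0.3089  0.0265] head_y -20.27 tilt 0.6 F [ 0.1 -0.  -0.4] open 0.0551
shift units [-0.006 -0.014  0.03 ] q [ 0.6   0.75 -0.24  1.99  0.37  0.44 -0.26]
yaw units -0.002
```

```bash
python3 -m handwheel '[{"x":0,"y":0,"z":0.015,"yaw":0},{"x":0,"y":0,"z":0.025,"yaw":0},{"x":0,"y":0,"z":0.025,"yaw":0},{"x":0,"y":0,"z":0.025,"yaw":0}]';  python3 -c "
from h import *
go([.526,-.309,.022],-20.2)"
```

```text
time_s: 6.35
tool_pos: [0.5283, -0.3088, 0.0228]
ee_rot: [-2.577, -1.795, -0.016]
wrist_force: [0.1, 0.3, -2.0]
opening: 0.0555
t 6.35 tcp [ 0.5283 -0.3088  0.0228] head_y -20.26 tilt 0.6 F [ 0.1  0.3 -2. ] open 0.0555
shift units [-0.006 -0.014  0.005] q [ 0.6   0.76 -0.23  1.99  0.37  0.43 -0.27]
yaw units -0.002
```

```bash
python3 -m handwheel '[{"x":0,"y":0,"z":0.01,"yaw":0},{"x":0,"y":0,"z":0.01,"yaw":0}]';  python3 -m handwheel '[{"x":0,"y":0,"z":0,"yaw":0},{"x":0,"y":0,"z":0,"yaw":0},{"x":0,"y":0,"z":0,"yaw":0},{"x":0,"y":0,"z":0,"yaw":0},{"x":0,"y":0,"z":0,"yaw":0}]' 1; python3 -m handwheel '[{"x":0,"y":0,"z":0,"yaw":0},{"x":0,"y":0,"z":0,"yaw":0},{"x":0,"y":0,"z":0,"yaw":0}]' 1; python3 -m handwheel '[{"x":0,"y":0,"z":-0.1,"yaw":0},{"x":0,"y":0,"z":-0.3,"yaw":0},{"x":0,"y":0,"z":-0.5,"yaw":0},{"x":0,"y":0,"z":-0.75,"yaw":0},{"x":0,"y":0,"z":-1,"yaw":0}]' 1;  python3 -c "
from h import *
go([.686,.11,.2],-90)"
```

```text
time_s: 6.52
tool_pos: [0.5284, -0.3089, 0.022]
ee_rot: [-2.577, -1.796, -0.016]
wrist_force: [-1.1, 1.1, 6.5]
opening: 0.0552
time_s: 6.93
tool_pos: [0.5284, -0.3089, 0.022]
ee_rot: [-2.577, -1.796, -0.016]
wrist_force: [0.2, -0.3, 0.9]
opening: 0.0855
time_s: 7.18
tool_pos: [0.5284, -0.3089, 0.0219]
ee_rot: [-2.577, -1.796, -0.016]
wrist_force: [-0.3, 0.1, 0.5]
opening: 0.0852
time_s: 7.6
tool_pos: [0.5267, -0.3095, 0.173]
ee_rot: [-2.576, -1.795, -0.016]
wrist_force: [0.8, -0.6, -1.4]
opening: 0.0855
t 7.6 tcp [ 0.5267 -0.3095  0.173 ] head_y -20.26 tilt 0.58 F [ 0.8 -0.6 -1.4] open 0.0855
shift units [ 2.993  0.029 -0.152] q [ 0.68  0.55 -0.35  1.91  0.26  0.72 -0.17]
yaw units 2.325
```

```bash
python3 -m handwheel '[{"x":0.2,"y":0,"z":-0.15,"yaw":0},{"x":0.4,"y":0,"z":-0.3,"yaw":0},{"x":0.6,"y":0,"z":-0.3,"yaw":0},{"x":0.8,"y":0,"z":-0.3,"yaw":0},{"x":1,"y":0,"z":-0.3,"yaw":0}]' 1;python3 -m handwheel '[{"x":0.3,"y":0,"z":0,"yaw":0.2},{"x":0.6,"y":0,"z":0,"yaw":0.4},{"x":0.8,"y":0,"z":0,"yaw":0.6},{"x":1,"y":0,"z":0,"yaw":0.8},{"x":1,"y":0,"z":0,"yaw":1}]' 1;  python3 -c "
from h import *
go([.686,.11,.2],-90)
for n,x,y in (('side',170,120),('top',180,90)):
  I=camera(n)['img'][y:y+170,x:x+235]
  cv2.imwrite(f'pics/{n}5.png',cv2.resize(I,None,fx=3.4,fy=3.4,interpolation=2)[:,:,::-1])
"
```

```text
time_s: 8.02
tool_pos: [0.5786, -0.168, 0.2202]
ee_rot: [-2.577, -1.795, -0.017]
wrist_force: [-0.2, -0.4, 0.1]
opening: 0.0854
time_s: 8.43
tool_pos: [0.6324, -0.0187, 0.2219]
ee_rot: [-2.946, -1.07, -0.021]
wrist_force: [-0.2, 0.5, 0.3]
opening: 0.0857
t 8.43 tcp [ 0.6324 -0.0187  0.2219] head_y -50.08 tilt 0.85 F [-0.2  0.5  0.3] open 0.0857
shift units [ 0.822 -0.428  0.159] q [ 0.1   0.5  -0.23  1.83  0.14  0.82 -1.07]
yaw units 1.331
```

View pics/side5.png

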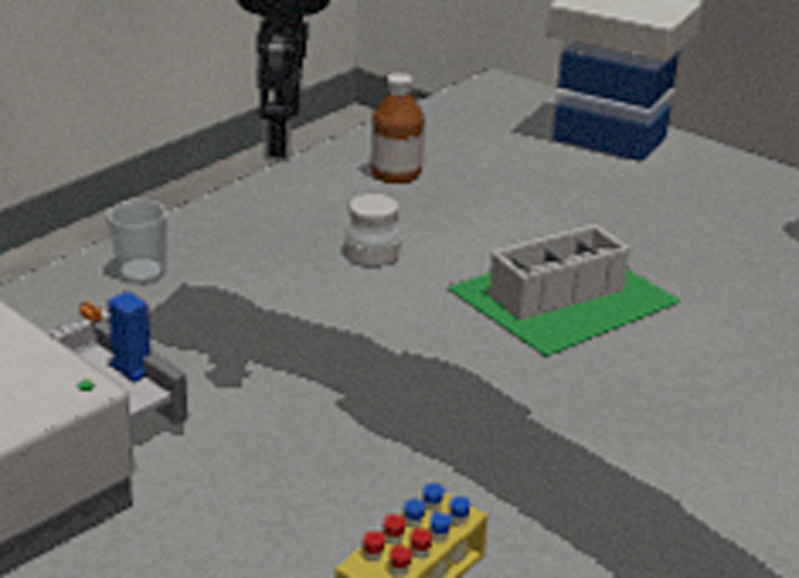

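View pics/top5.png

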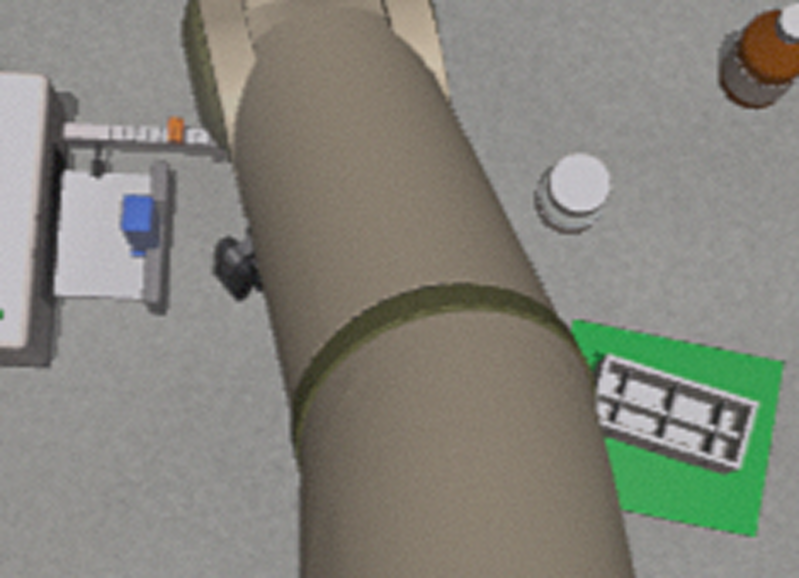

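Run:
```python
from h import *
np.set_printoptions(precision=4,suppress=True)
s=camera("side");t=camera("top")
p=lambda L:[(a/2.35+80,b/2.35+90) for a,b in L]
q=lambda L:[(a/3.4+180,b/3.4+90) for a,b in L]
o=lambda L:[(a/3.4+170,b/3.4+120) for a,b in L]
c=back(t,p([(57,43),(270,53),(252,240),(40,230)]),.115);print(c)
for a,b in((0,1),(3,2),(0,3),(1,2)): d=c[a]-c[b]; print(np.degrees(np.arctan2(d[1],d[0])),np.linalg.norm(d))
print("trough",back(t,q([(610,358),(758,403),(738,470),(598,418)]),.052).mean(0))
print("trough side",back(s,o([(490,258),(527,282),(630,245),(597,227)]),.052).mean(0))
print("post",back(t,q([(138,212)]),.113),back(s,o([(128,300)]),.113))
print("clip",back(t,q([(176,128)]),.063),"pointer",back(t,q([(98,160)]),.053))
go([.686,.11,.2],-90)
I=t['img'][110:190,170:270]; cv2.imwrite('pics/top6.png',cv2.resize(I,None,fx=7,fy=7,interpolation=2)[:,:,::-1])
I=s['img'][190:260,170:250]; cv2.imwrite('pics/side6.png',cv2.resize(I,None,fx=8,fy=8,interpolation=2)[:,:,::-1])
```

```text
[[0.8108 0.4136 0.115 ]
 [0.7943 0.1765 0.115 ]
 [0.582  0.1948 0.115 ]
 [0.5983 0.4239 0.115 ]]
86.03104585444447 0.23765316515832774
85.92608408801446 0.22964773346234915
-2.7720560043858096 0.2127194921939666
-4.9267271481136925 0.21312355446692613
trough [ 0.5298 -0.3088  0.052 ]
trough side [ 0.5229 -0.3     0.052 ]
post [[0.6855 0.1098 0.113 ]] [[0.6805 0.1132 0.113 ]]
clip [[0.7697 0.0856 0.063 ]] pointer [[0.7475 0.1501 0.053 ]]
t 8.63 tcp [ 0.6302 -0.0282  0.2214] head_y -50.11 tilt 0.54 F [-0.  -0.9 -0.4] open 0.0855
shift units [ 0.875 -0.469  0.151] q [ 0.11  0.5  -0.23  1.83  0.14  0.82 -1.06]
yaw units 1.33
```

View pics/top6.png

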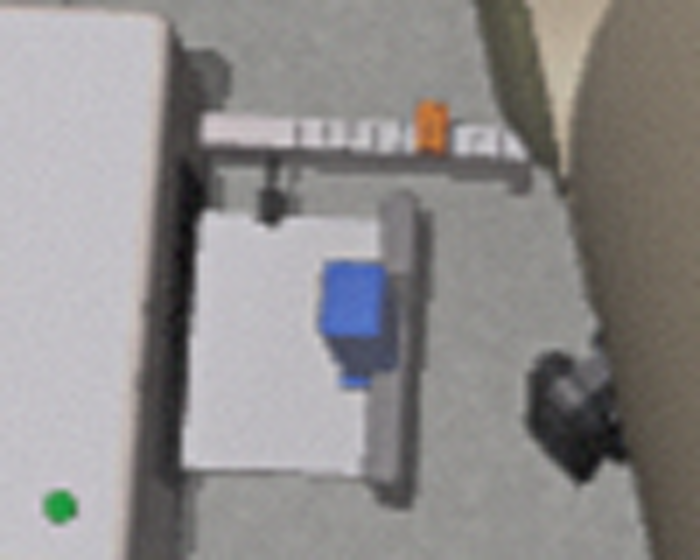

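View pics/side6.png

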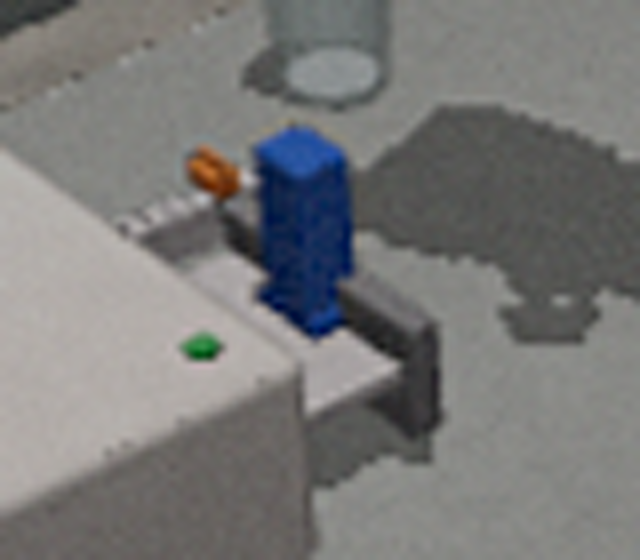

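Run:
```python
from h import *
np.set_printoptions(precision=4,suppress=True)
s=camera("side");t=camera("top")
q=lambda L:[(a/7+170,b/7+110) for a,b in L]
u=np.array([np.cos(np.radians(86)),np.sin(np.radians(86)),0])
po=back(t,q([(272,165),(271,205)]),.053); m=back(t,q([(432,112),(432,103)]),.063)
print(po,m,(po-m)@u)
print("clip side",back(s,[(215/8+170,172/8+190)],.063))
P=np.array([.685,.1095,0]); print("origin side check post from scanner",)
print("post corners",back(t,q([(325,262),(384,262),(378,335),(320,332)]),.113))
go([.685,.110,.17],-94)
```

```text
[[0.7575 0.1501 0.053 ]
 [0.7411 0.1504 0.053 ]] [[0.7744 0.0857 0.063 ]
 [0.7781 0.0857 0.063 ]] [0.063 0.062]
clip side [[0.7551 0.0968 0.063 ]]
origin side check post from scanner
post corners [[0.699  0.1206 0.113 ]
 [0.6985 0.0987 0.113 ]
 [0.6706 0.101  0.113 ]
 [0.6722 0.1225 0.113 ]]
t 8.73 tcp [ 0.6302 -0.029   0.2215] head_y -50.25 tilt 0.57 F [ 0.3 -0.4 -0.2] open 0.0855
shift units [ 0.87  -0.479  0.352] q [ 0.11  0.5  -0.23  1.83  0.14  0.82 -1.06]
yaw units 1.458
```

```bash
python3 -m handwheel '[{"x":0.3,"y":-0.16,"z":0,"yaw":0.2},{"x":0.55,"y":-0.3,"z":0,"yaw":0.4},{"x":0.87,"y":-0.48,"z":0.1,"yaw":0.6},{"x":0.87,"y":-0.48,"z":0.2,"yaw":0.8},{"x":0.87,"y":-0.48,"z":0.2,"yaw":1}]' 1; python3 -m handwheel '[{"x":0,"y":0,"z":0,"yaw":0.2},{"x":0,"y":0,"z":0,"yaw":0.46},{"x":0,"y":0,"z":0,"yaw":0.46},{"x":0,"y":0,"z":0,"yaw":0.46}]'; python3 -c "
from h import *
go([.685,.110,.076],-94)"
```

```text
time_s: 9.15
tool_pos: [0.6843, 0.1158, 0.1894]
ee_rot: [-3.121, -0.27, -0.008]
wrist_force: [-1.4, 0.3, -1.8]
opening: 0.0851
time_s: 9.48
tool_pos: [0.6843, 0.1145, 0.1894]
ee_rot: [-3.131, 0.104, -0.007]
wrist_force: [-0.1, -0.1, -0.5]
opening: 0.0855
t 9.48 tcp [0.6843 0.1145 0.1894] head_y -93.79 tilt 0.54 F [-0.1 -0.1 -0.5] open 0.0855
shift units [0.004 0.036 0.756] q [-0.24  0.6  -0.01  1.72 -0.    0.82 -1.88]
yaw units 0.007
```

```bash
python3 -m handwheel '[{"x":0,"y":0.036,"z":0.1,"yaw":0},{"x":0,"y":0.036,"z":0.3,"yaw":0},{"x":0,"y":0.036,"z":0.5,"yaw":0},{"x":0,"y":0.036,"z":0.65,"yaw":0},{"x":0,"y":0.036,"z":0.73,"yaw":0}]'; python3 -c "
from h import *
go([.685,.110,.076],-94)
for n,x,y in (('side',170,150),('top',150,90)):
  I=camera(n)['img'][y:y+110,x:x+120]
  cv2.imwrite(f'pics/{n}7.png',cv2.resize(I,None,fx=5,fy=5,interpolation=2)[:,:,::-1])
"
```

```text
time_s: 9.9
tool_pos: [0.6833, 0.1087, 0.0773]
ee_rot: [-3.132, 0.099, -0.002]
wrist_force: [0.5, -0.2, -0.4]
opening: 0.0852
t 9.9 tcp [0.6833 0.1087 0.0773] head_y -93.61 tilt 0.46 F [ 0.5 -0.2 -0.4] open 0.0852
shift units [ 0.011 -0.009  0.008] q [-0.23  0.73 -0.01  1.79  0.    0.61 -1.87]
yaw units 0.013
```

View pics/side7.png

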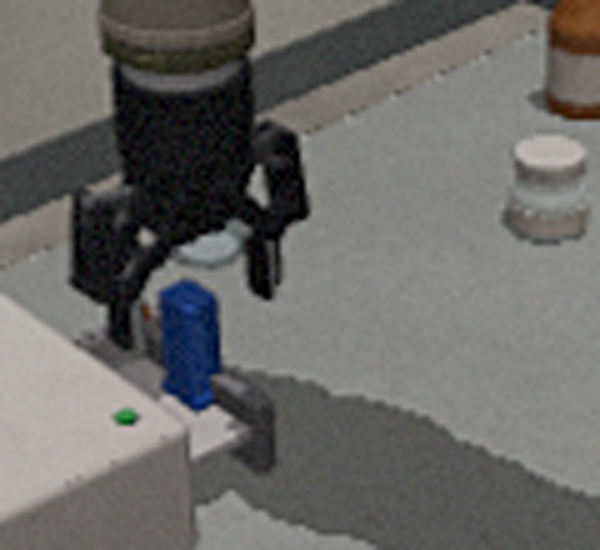

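View pics/top7.png

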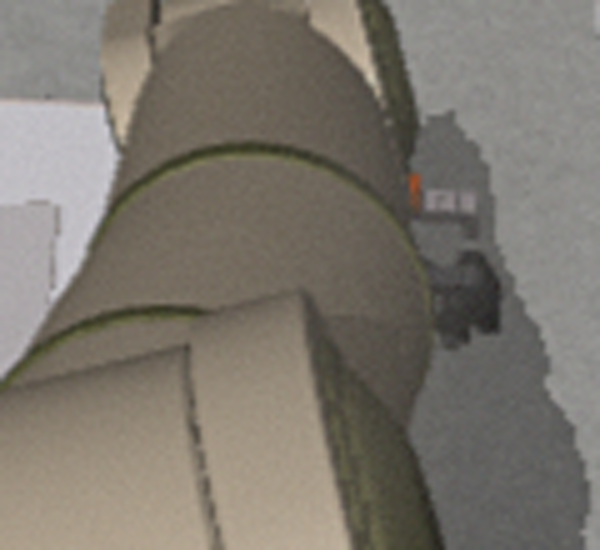

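```bash
python3 -m handwheel '[{"x":0.01,"y":0,"z":0.01,"yaw":0},{"x":0.01,"y":0,"z":0.01,"yaw":0},{"x":0.01,"y":0,"z":0.01,"yaw":0},{"x":0.01,"y":0,"z":0.01,"yaw":0},{"x":0.01,"y":0,"z":0.01,"yaw":0}]' 0 60; python3 -m handwheel '[{"x":0,"y":0,"z":0,"yaw":0},{"x":0,"y":0,"z":0,"yaw":0},{"x":0,"y":0,"z":0,"yaw":0},{"x":0,"y":0,"z":0,"yaw":0}]' 0 60;python3 -c "
from h import *
go([.685-.063*.0698,.110-.063*.9976,.076],-94)"
```

```text
time_s: 10.42
tool_pos: [0.6856, 0.1098, 0.0777]
ee_rot: [-3.131, 0.1, -0.005]
wrist_force: [0.0, 5.2, 3.6]
opening: 0.0254
time_s: 10.75
tool_pos: [0.6857, 0.1104, 0.078]
ee_rot: [-3.13, 0.1, -0.005]
wrist_force: [0.6, 3.4, 0.4]
opening: 0.0228
t 10.75 tcp [0.6857 0.1104 0.078 ] head_y -93.64 tilt 0.58 F [0.6 3.4 0.4] open 0.0228
shift units [-0.007  0.423  0.009] q [-0.23  0.73 -0.01  1.79  0.    0.62 -1.87]
yaw units 0.012
```

```bash
python3 -m handwheel '[{"x":0,"y":0.07,"z":0,"yaw":0},{"x":0,"y":0.15,"z":0,"yaw":0},{"x":0,"y":0.23,"z":0,"yaw":0},{"x":0,"y":0.3,"z":0,"yaw":0},{"x":0,"y":0.3,"z":0,"yaw":0}]'; python3 -c "
from h import *
go([.685-.063*.0698,.1104-.063*.9976,.078],-94)
for n,x,y in (('side',170,150),('top',150,90)):
  I=camera(n)['img'][y:y+110,x:x+120]
  cv2.imwrite(f'pics/{n}8.png',cv2.resize(I,None,fx=5,fy=5,interpolation=2)[:,:,::-1])
"
```

```text
time_s: 11.17
tool_pos: [0.6823, 0.0639, 0.0779]
ee_rot: [-3.131, 0.102, -0.004]
wrist_force: [-2.2, 6.2, 3.3]
opening: 0.0234
t 11.17 tcp [0.6823 0.0639 0.0779] head_y -93.74 tilt 0.55 F [-2.2  6.2  3.3] open 0.0234
shift units [-0.004  0.109 -0.002] q [-0.16  0.73 -0.02  1.81  0.01  0.6  -1.82]
yaw units 0.009
```

View pics/side8.png

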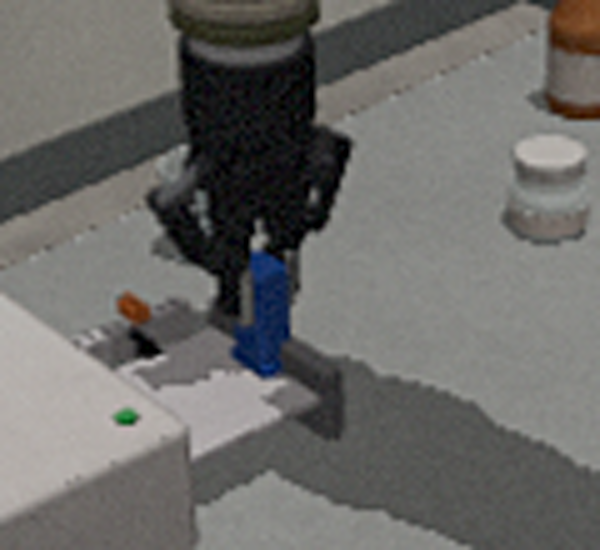

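View pics/top8.png

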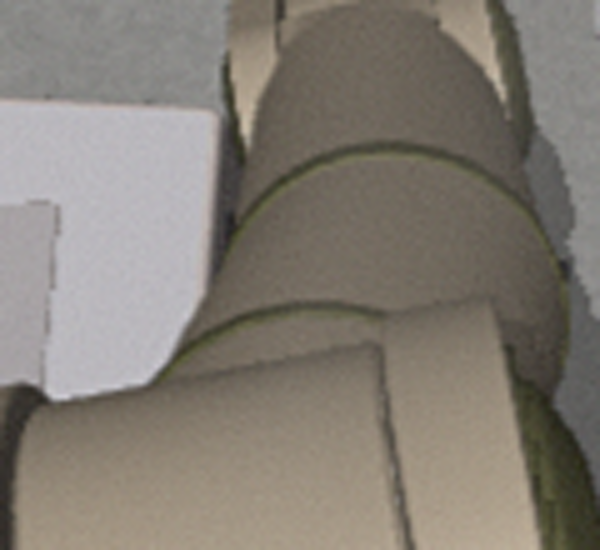

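```bash
python3 -m handwheel '[{"x":0,"y":0.04,"z":0,"yaw":0},{"x":0,"y":0.08,"z":0,"yaw":0},{"x":0,"y":0.11,"z":0,"yaw":0},{"x":0,"y":0.11,"z":0,"yaw":0},{"x":0,"y":0.11,"z":0,"yaw":0}]'; python3 -c "
from h import *
go([.685-.063*.0698,.1104-.063*.9976,.078],-94)
L=[camera('side')['img'].astype(float) for _ in range(3)]
I=np.mean(L,0).astype(np.uint8)[195:235,175:225]
cv2.imwrite(f'pics/side9.png',cv2.resize(I,None,fx=14,fy=14,interpolation=2)[:,:,::-1])
s=camera('side')
P=np.array([.757,.150,.053]);u=np.array([.0698,.9976,0])
for d in (.046,.056,.060,.063): print(d,proj(s,[P-u*d,P-u*d-[0.017,0,0]]).round(1).tolist())
print(proj(s,[[.7744,.0857,.063]]))
"
```

```text
time_s: 11.68
tool_pos: [0.6814, 0.0513, 0.0779]
ee_rot: [-3.128, 0.098, -0.004]
wrist_force: [-0.4, 8.2, 1.1]
opening: 0.0232
t 11.68 tcp [0.6814 0.0513 0.0779] head_y -93.59 tilt 0.72 F [-0.4  8.2  1.1] open 0.0232
shift units [-0.004  0.025 -0.001] q [-0.14  0.72 -0.03  1.81  0.01  0.6  -1.8 ]
yaw units 0.014
0.046 [[195.5, 215.4], [199.1, 217.5]]
0.056 [[198.3, 214.2], [201.9, 216.3]]
0.06 [[199.4, 213.7], [203.0, 215.8]]
0.063 [[200.2, 213.4], [203.8, 215.4]]
[[195.72796193 207.84788725]]
```

View pics/side9.png

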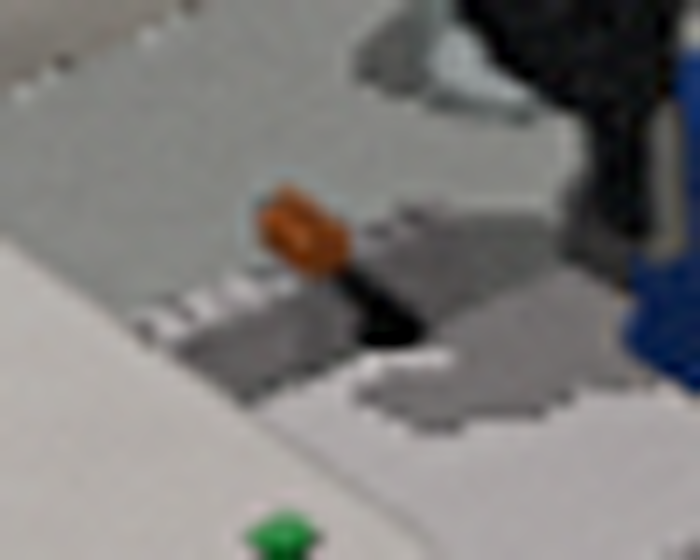

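```bash
python3 -c "
from h import *
np.set_printoptions(precision=4,suppress=True)
L=[camera('side')['img'].astype(float) for _ in range(5)]
I=np.mean(L,0).astype(np.uint8)[203:223,188:212]
cv2.imwrite('pics/side10.png',cv2.resize(I,None,fx=30,fy=30,interpolation=2)[:,:,::-1])
go([.685-.063*.0698,.1104-.063*.9976,.078],-94)
"
```

```text
t 12.13 tcp [0.6814 0.0518 0.0779] head_y -93.57 tilt 0.72 F [-1.1  8.7  0.5] open 0.0234
shift units [-0.004  0.029 -0.001] q [-0.14  0.72 -0.03  1.81  0.01  0.6  -1.8 ]
yaw units 0.014
```

View pics/side10.png

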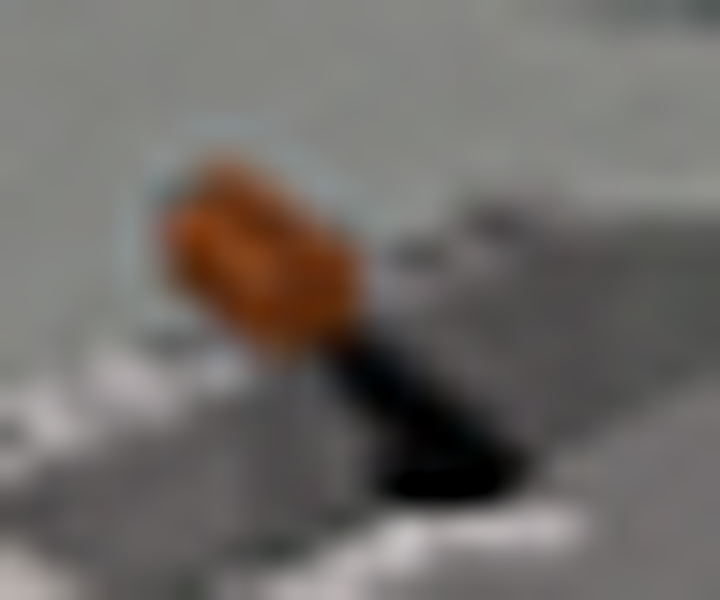

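```bash
cat > ov.py <<'E'
from h import *
import sys
e=[float(v) for v in sys.argv[1].split(',')]  # blade error along pull (m), candidates
name=sys.argv[2]
L=[camera('side') for _ in range(3)]; s=L[0]
I=np.mean([c['img'].astype(float) for c in L],0).astype(np.uint8)[203:223,188:212]
u=np.array([.0698,.9976,0]); v=np.array([.9976,-.0698,0]); z=np.array([0,0,1.])
x,y=float(sys.argv[3]),float(sys.argv[4])
m=np.array([x,y,0])
S=20
def line(im,a,b,col):
    p=((proj(s,[a,b])-[188,203]+.5)*S).astype(int); cv2.line(im,tuple(map(int,p[0])),tuple(map(int,p[1])),col,1,cv2.LINE_AA)
def box(im,c,hx,hy,z0,z1,col):
    cs=[c+u*i*hx+v*j*hy for i,j in((-1,-1),(1,-1),(1,1),(-1,1))]
    for k in range(4):
        for zz in (z0,z1): line(im,cs[k]+z*zz,cs[(k+1)%4]+z*zz,col)
        line(im,cs[k]+z*z0,cs[k]+z*z1,col)
im0=cv2.resize(I,None,fx=S,fy=S,interpolation=2)
im=im0.copy()
box(im,m,.006,.010,.048,.057,(0,255,255)); box(im,m,.00175,.010,.057,.063,(255,255,0))
for k in e: box(im,m-v*.020+u*k,.00175,.008,.051,.055,(0,0,255) if k==0 else (0,255,0))
cv2.imwrite(name,np.hstack([im0])[:,:,::-1] if False else im[:,:,::-1])
print(proj(s,[m+z*.063,m+z*.053,m+u*.01+z*.063]))
E
python3 ov.py 0 pics/ov1.png 0.760 0.092; python3 -c "
from h import *
go([0.68,0.05,0.078],-94)"
```

```text
[[197.10316221 210.31922045]
 [197.37314301 213.11185134]
 [194.35450668 211.48588767]]
t 12.28 tcp [0.6814 0.0518 0.0779] head_y -93.57 tilt 0.72 F [-1.   8.6  0.9] open 0.0232
shift units [-0.009  0.012 -0.001] q [-0.14  0.72 -0.03  1.81  0.01  0.6  -1.8 ]
yaw units 0.014
```

View pics/ov1.png

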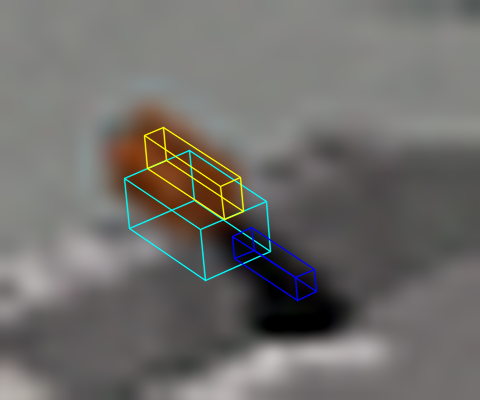

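```bash
python3 ov.py 0,0.006,-0.006 pics/ov2.png 0.770 0.088
```

```text
[[196.04848693 208.64410661]
 [196.32115703 211.42574297]
 [193.31270686 209.79517335]]
```

View pics/ov2.png

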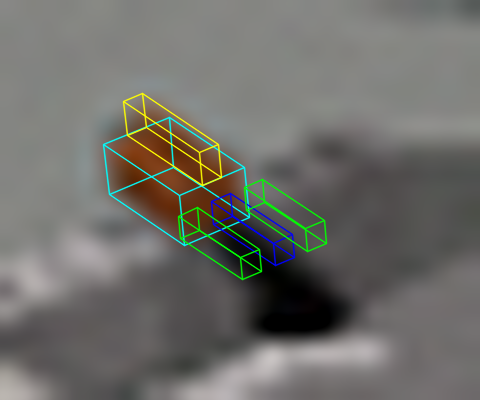

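```bash
python3 -m handwheel '[{"x":0,"y":0.025,"z":0,"yaw":0},{"x":0,"y":0.045,"z":0,"yaw":0},{"x":0,"y":0.045,"z":0,"yaw":0},{"x":0,"y":0.045,"z":0,"yaw":0},{"x":0,"y":0.045,"z":0,"yaw":0}]'; python3 ov.py 0 pics/ov3.png 0.770 0.088; python3 -c "
from h import *
go([0.68,0.05,0.078],-94)
I=np.mean([camera('side')['img'].astype(float) for _ in range(4)],0).astype(np.uint8)[203:223,188:212]
cv2.imwrite('pics/side11.png',cv2.resize(I,None,fx=30,fy=30,interpolation=2)[:,:,::-1])
go([0.68,0.05,0.078],-94)
"
```

```text
time_s: 12.85
tool_pos: [0.6811, 0.047, 0.0779]
ee_rot: [-3.126, 0.096, -0.005]
wrist_force: [-0.4, 8.4, -0.7]
opening: 0.0232
[[196.04848693 208.64410661]
 [196.32115703 211.42574297]
 [193.31270686 209.79517335]]
t 13.0 tcp [0.6811 0.0471 0.0779] head_y -93.5 tilt 0.82 F [-0.1  8.5  0.1] open 0.0229
shift units [-0.008 -0.019 -0.   ] q [-0.13  0.72 -0.03  1.81  0.01  0.6  -1.79]
yaw units 0.017
t 13.2 tcp [0.6811 0.0471 0.0779] head_y -93.5 tilt 0.82 F [-0.8  8.4 -0.4] open 0.023
shift units [-0.008 -0.019 -0.   ] q [-0.13  0.72 -0.03  1.81  0.01  0.6  -1.79]
yaw units 0.017
```

View pics/ov3.png

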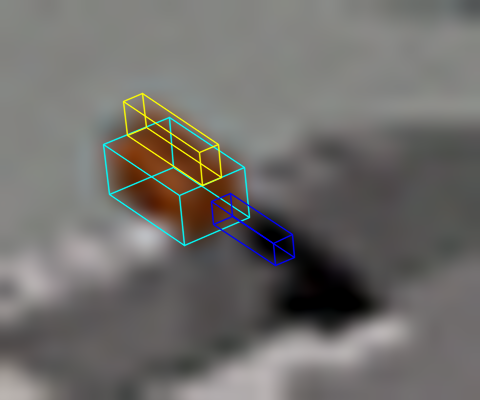

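View pics/side11.png

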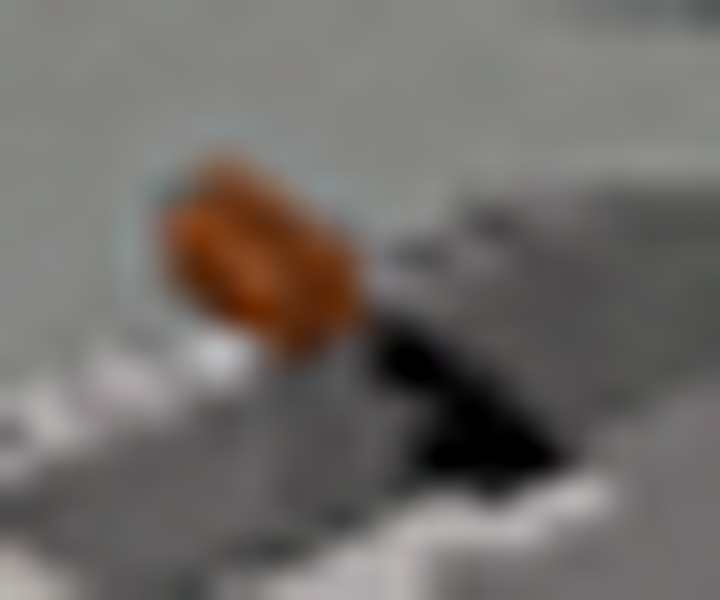

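```bash
python3 -m handwheel '[{"x":0,"y":0.01,"z":0,"yaw":0},{"x":0,"y":0.01,"z":0,"yaw":0},{"x":0,"y":0.01,"z":0,"yaw":0},{"x":0,"y":0.01,"z":0,"yaw":0},{"x":0,"y":0.01,"z":0,"yaw":0}]'; python3 -c "
from h import *
go([0.68,0.05,0.078],-94)
I=camera('side')['img'][120:290,170:405]
cv2.imwrite('pics/side12.png',cv2.resize(I,None,fx=3.4,fy=3.4,interpolation=2)[:,:,::-1])
I=np.mean([camera('side')['img'].astype(float) for _ in range(6)],0).astype(np.uint8)[203:223,188:212]
cv2.imwrite('pics/side13.png',cv2.resize(I,None,fx=30,fy=30,interpolation=2)[:,:,::-1])
go([0.68,0.05,0.078],-94)
"
```

```text
time_s: 13.62
tool_pos: [0.6811, 0.0476, 0.0779]
ee_rot: [-3.125, 0.094, -0.005]
wrist_force: [1.5, 8.9, -0.9]
opening: 0.0235
t 13.62 tcp [0.6811 0.0476 0.0779] head_y -93.43 tilt 0.91 F [ 1.5  8.9 -0.9] open 0.0235
shift units [-0.008 -0.015 -0.   ] q [-0.13  0.72 -0.03  1.81  0.01  0.6  -1.79]
yaw units 0.019
t 13.97 tcp [0.6811 0.0476 0.0779] head_y -93.44 tilt 0.91 F [ 1.4  7.8 -1.7] open 0.0234
shift units [-0.008 -0.015 -0.   ] q [-0.13  0.72 -0.03  1.81  0.01  0.6  -1.79]
yaw units 0.019
```

View pics/side12.png

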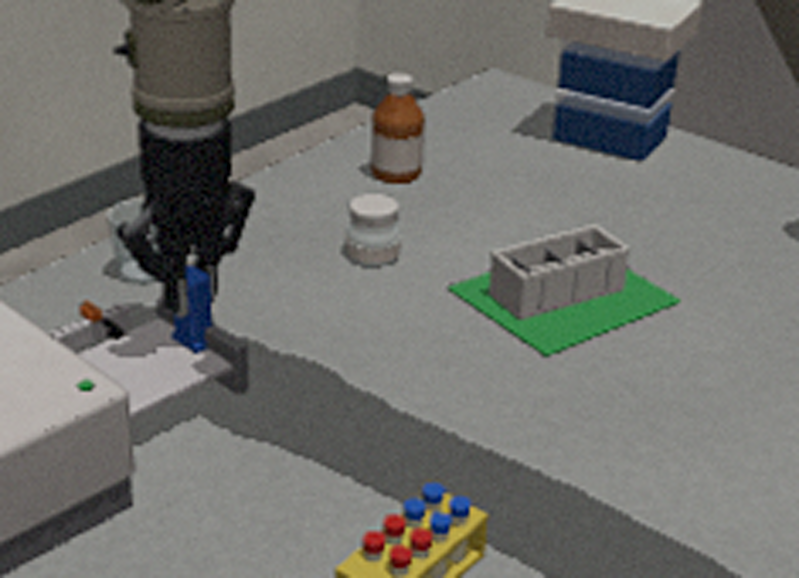

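View pics/side13.png

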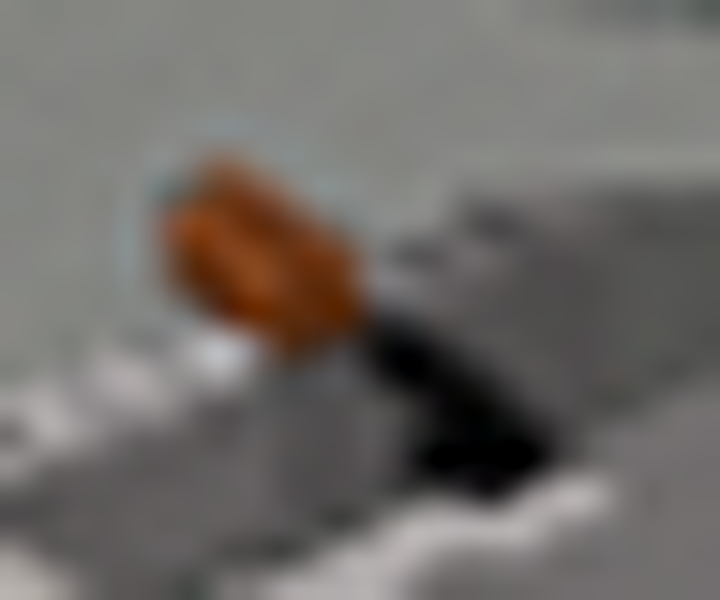

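```bash
python3 -m handwheel '[{"x":0,"y":0.005,"z":0,"yaw":0},{"x":0,"y":0.005,"z":0,"yaw":0},{"x":0,"y":0.005,"z":0,"yaw":0},{"x":0,"y":0.005,"z":0,"yaw":0},{"x":0,"y":0.005,"z":0,"yaw":0}]';python3 -c "
from h import *
camera('top');camera('top');camera('top')
go([0.68,0.05,0.078],-94)
print(robot.state()['joint_vel'].round(4)); print(robot.finish_job())"
```

```text
time_s: 14.38
tool_pos: [0.6812, 0.0489, 0.078]
ee_rot: [-3.123, 0.092, -0.005]
wrist_force: [2.0, 10.1, -0.7]
opening: 0.0231
t 14.53 tcp [0.6812 0.0489 0.0779] head_y -93.38 tilt 1.0 F [ 0.8  9.  -1.1] open 0.0233
shift units [-0.008 -0.007 -0.   ] q [-0.13  0.72 -0.03  1.81  0.01  0.6  -1.79]
yaw units 0.021
[-0.0015  0.0007 -0.0014 -0.0011  0.0008  0.0003  0.0006]
the job is handed in; nothing more can be done
None
```

I moved the trough to the green mat and let it go, then pulled the carrier out by its handle to the orange marker. I handed the job in at 14.5 s, still gripping the handle. No verdict was reported.

- **Trough:** it stands upright and released. The top view put it about 5 mm from the mat's middle and the side view about 6 mm, against an allowed 35 mm.
- **Carrier:** it is out about 61.5 mm by the tool reading. The first top view gave 62–63 mm from pointer to marker. The arm was at rest in the last check, with fingers 23 mm apart on the post and about 9 N of spring pull at the wrist.
- **Pointer alignment:** the top and side views disagreed by about 2 mm, because the arm hid the pointer from the top camera during the pull. I eased back about 1.9 mm in all to sit between them. The last 1.3 mm of that was not re-checked in a close picture. I expect the pointer to be within about 2 mm of the marker line, against an allowed 6 mm.
- **Other items:** in the side view the clip showed no shift between close-ups. The tube rack and the jar looked where they started. The tip box was outside the last crops, but the arm's planned path stayed away from it.

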